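Knock a jammed sample carrier out of a tube

ROBOT

A 7-joint arm with a two-finger parallel gripper is mounted at the origin on a cart in front of the work surface, level with it; the furniture and walls round the work are solid. World frame = base frame: x ahead of the robot, y to its left, z up, the work surface at z = 0. Lengths are in mm, angles in rad, forces in N, time in s.
With the tool pointing down it reaches from about 400 to 875 mm from the base axis. Payload 19.3 kg.
Tool frame: the origin (TCP) lies at the very end of the fingers, on their centre line; the grasp point (between the pads) lies 19 mm behind it (grip_point_offset is the z of the grasp point in the tool frame, in mm); z points along the fingers, y is the line along which they close (so a half turn about z gives the same grasp; the last joint's range is limited). The gripper opens to 85 mm and grips with 20 to 120 N. Pads are 22 mm wide; open, the fingers measure 114 mm over their backs; the gripper's body (76 mm by 85 mm) begins 54 mm behind the grasp point. The pads swing forward as they close: fully open they stand 13 mm farther back than shut.
Start: joints at [-1.242, 0.521, -0.036, 1.599, 0.021, 1.021, -0.113], TCP at [242.713, 575.938, 231.291] pointing down, gripper open.
Joint ranges: [-2.91, 2.91], [-0.3, 2.13], [-1.5, 1.42], [0.17, 2.43], [-1.26, 4.41], [0.16, 1.93], [-2.52, 2.52]. Speed limits (rad/s): [1.89, 1.89, 2.39, 2.39, 3.01, 3.01, 3.01].

INTERFACE

Orientations are given as a 3x3 rotation matrix whose columns are the frame's x, y, z axes.
In Python, from workcell import movep, movel, goto_joints, open_gripper, clamp, wait, inverse_kinematics, read_state, camera, PlanningError, finish_job, grip_point_offset gives the robot as it stands. Calls block until the motion is done:
- movep(position, orientation): joint-space move of the TCP to a pose.
- movel(position, frame=None, max_speed=150, guard=None): straight line of the TCP; frame=None keeps the orientation; max_speed is the mean speed in mm/s. With guard (N) it stops when the force on the tool has changed by that much, and returns True; else False.
- goto_joints(angles): joint-space move.
- open_gripper() and clamp(): open the fingers fully, or close them until they stop; the grip force is fixed at half the most.
- wait(seconds).
- inverse_kinematics(position, orientation): joint angles nearest the present ones, or None.
- read_state(): the state.
- camera(name): name is "side" or "top" or "wrist"; returns a dict with "image" (420x560x3 uint8, blue, green, red), "range_z" (420x560 float32, mm along the optical axis (not along the pixel's ray), 0 where there is no reading), "fx", "fy", "cx", "cy" (pixels), "dist_coeffs" ([k1, k2, p1, p2, k3] as OpenCV has them; the pictures are not rectified), "cam_to_world" (4x4, takes a point from camera to world coordinates). Camera axes: x right, y up, looking along -z (the intrinsics and any distortion apply to the point x, -y, -z); pixel columns grow to the right and rows downward; lengths in mm; the calibration is good to about 2 mm. A picture is of the moment at which its call begins.
A pose or a line that the arm cannot do raises PlanningError and nothing moves.
- finish_job(): hands the job in; it is judged then, once.
The state is a dict: "time": time; "qpos": joint angles; "qvel": joint speeds; "joint_efforts": joint torques, N m; "eef_pos": TCP position; "tool_rot": TCP orientation; "ft_force": force on the tool from outside, world axes, zero at the start; "torque": the same for the moment, N m; "finger_gap": finger opening in mm; "gripper_force": force on a finger pad.
Only numpy, scipy, OpenCV 4.12 (cv2) and the standard library are available. Lean on these libraries where they do the work, as an engineer would, in place of code of your own. Each camera call takes 0.05 s, during which the arm holds its last target. There are 200 camera calls.

TASK

A metal sample carrier is jammed in the neck of the clear sample tube that lies in the cradle. Lift the tube out, tip it mouth-down over the catch tray, and rap its rim smartly on the steel rod along the tray's edge, as often as it takes, until the carrier drops out into the tray. Then lay the empty tube back in its cradle as it lay before, and leave the other things on the bench undisturbed.

Things in the scene. Friction and masses are not known exactly. Their poses are not given: they have to be found in the camera images.
- tube: Clear rigid plastic sample tube, 170 mm long, 200 g, level. Origin on its axis at half length; +x runs along the axis to the closed end, the mouth points along -x (roughly to the robot's right). Body 50 mm outside diameter from x = +85 to -28 mm (grip here, across it); then a neck 40 mm outside, 32 mm inside; rim 54 mm outside, the last 10 mm, ending at x = -85 mm. May turn about its axis.
- tube_mouth (a point): Centre of the tube's open mouth, on its axis at the end face of the rim. That face is flat, a ring 32 mm inside and 54 mm outside diameter; its lower part is what to strike squarely on the rod, the open mouth above the rod and looking over it into the tray. Axes as the tube's.
- tube_neck (a point): Point on the tube's axis 53 mm inside the mouth, where two sprung nubs sit in the carrier's groove and hold it with 2 to 3 N: tipping or smooth carrying does not free it. The rim meeting the rod mouth first along the tube's axis at 0.25 to 0.4 m/s does; 0.1 m/s does not; a violent jerk in mid-air may too early. Freed, it slides out if the mouth points 30 degrees or more down.
- carrier: Smooth aluminium sample carrier, a round spool 62 mm long, 27 mm greatest diameter, about 80 g, lying lengthwise in the neck, wholly inside the tube, its nose about 5 mm inside the mouth. Origin on its axis at half length, x along its length.
- catch_tray: Fixed open steel tray. Origin on the bench below the middle of the knock bar; the tray runs from there along its -x (roughly to the robot's right) for 162 mm, is 170 mm wide in y, 4 mm thick, its walls 40 mm high.
- knock_bar: Fixed dark steel rod, 10 mm diameter, 166 mm long in y, on two posts (70 mm either side of its middle, 77 mm high) above the tray's left wall as the robot sees it. Origin at its centre, 70 mm above the bench. The tray lies on its -x side. Axes as the tray's.
- tray_floor (a point): Middle of the tray's inner floor, 4 mm above the bench. Axes as the tray's.
- cradle: Fixed grey plastic cradle, base plate 130 x 85 x 8 mm. Two V saddles, 10 mm thick, at x = -18 and +62 mm, arms at 45 degrees up to 69 mm above the bench; the tube's body lies in them along the cradle's x, its axis 66 mm above the bench, free for 70 mm between them. Origin on the bench 22 mm in -x from the middle of the plate, within 3 mm below the tube's origin at the start.
- beaker_small: Bystander: glass beaker, 78 mm tall, behind the work; origin at the middle of its underside.
- amber_bottle: Bystander: brown capped bottle, 118 mm tall, behind the work; origin at the middle of its underside.
- bulb: Bystander: rubber pipette bulb lying on the bench, 70 mm long; origin at the middle of its underside.
Not all that is in view belongs to the job. What is shaped like the cradle but purple is not meant.

How it is judged:
By the outcome, as a careful person would: the job done as asked, in the order asked, and still so for the second after the job is handed in, with the robot touching nothing.
It also fails if it takes over 42 s, if anything falls off the work surface, if the arm or the gripper's body presses on something with over 40 N, if the wrist force passes 120 N, or if a joint passes its speed limit or range.

## Working session

There is one attempt and no reset: what is moved stays moved. The work goes in short steps, each a Python script; the robot and the scene stay as the last script left them, time stands still between calls to the robot, and variables do not carry over. Pictures are saved under pics/ and viewed, at most 10 in all, crops included, and the job is handed in when it is done.

```bash
mkdir -p pics; ls; cat > h.py <<'E'
import numpy as np, cv2
from workcell import *
def shot(name, fn=None):
    c=camera(name)
    if fn: cv2.imwrite('pics/'+fn,c['image'])
    return c
def world(c,uv,z=None):
    """pixels -> world; on plane z, or by range if z None"""
    uv=np.asarray(uv,float).reshape(-1,2)
    K=np.array([[c['fx'],0,c['cx']],[0,c['fy'],c['cy']],[0,0,1]])
    n=cv2.undistortPoints(uv[:,None],K,np.array(c['dist_coeffs'],float))[:,0]
    d=np.c_[n[:,0],-n[:,1],-np.ones(len(n))]
    T=np.array(c['cam_to_world']); o=T[:3,3]; D=d@T[:3,:3].T
    if z is None:
        r=c['range_z'][uv[:,1].astype(int),uv[:,0].astype(int)]
        return o+D*r[:,None]
    return o+D*((z-o[2])/D[:,2])[:,None]
E
python3 - <<'E'
from h import *
a=shot('top','top.png'); b=shot('side','side.png')
for c in (a,b): print(np.round(c['cam_to_world'],3), c['fx'],c['dist_coeffs'])
s=read_state(); print(s['time'],s['eef_pos'],s['tool_rot'],grip_point_offset,s['finger_gap'])
E
```

```text
pics
[[-2.90000e-02  9.97000e-01 -6.60000e-02  5.15142e+02]
 [-9.99000e-01 -2.80000e-02  2.40000e-02  1.71661e+02]
 [ 2.20000e-02  6.70000e-02  9.98000e-01  9.21889e+02]
 [ 0.00000e+00  0.00000e+00  0.00000e+00  1.00000e+00]] 393.2496835697133 [-0.0640494  0.         0.         0.         0.       ]
[[-1.000000e+00 -1.500000e-02 -1.000000e-02  5.576300e+02]
 [-1.000000e-03 -5.080000e-01  8.610000e-01  1.079789e+03]
 [-1.800000e-02  8.610000e-01  5.080000e-01  6.015900e+02]
 [ 0.000000e+00  0.000000e+00  0.000000e+00  1.000000e+00]] 476.92438850844775 [0.01421036 0.         0.         0.         0.        ]
0.1 [242.62064578 575.6878409  230.81079569] [[-9.21508605e-01  3.88357806e-01 -3.24370703e-04]
 [ 3.88357938e-01  9.21508163e-01 -9.04458379e-04]
 [-5.23432209e-05 -9.59438117e-04 -9.99999538e-01]] -18.700000000000003 85.4425647082658
```

View pics/top.png

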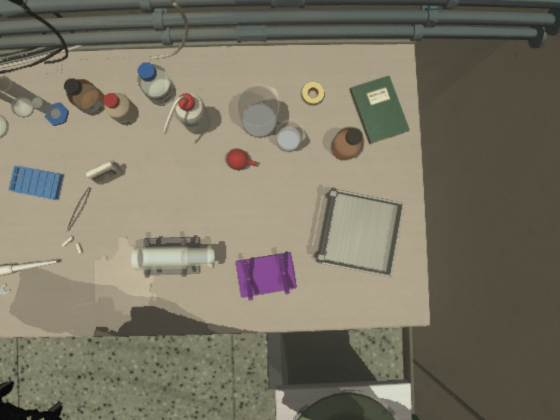

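View pics/side.png

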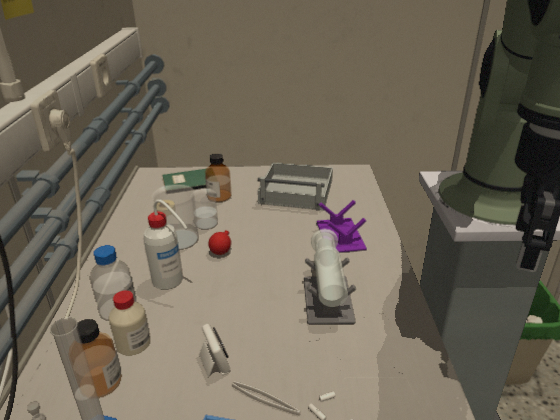

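The top view shows the tube at about (173,257) with its mouth to the right at (214,257). The purple decoy is at (266,274). The tray is at about (360,232), with the rod along its left edge from (332,192) to (320,262). The side view agrees.

```bash
python3 - <<'E'
from h import *
c=shot('top'); im=c['image']
A=cv2.resize(im[225:290,118:228],None,fx=7,fy=7,interpolation=cv2.INTER_CUBIC)[:, :770]
B=cv2.resize(im[180:285,305:415],None,fx=4,fy=4,interpolation=cv2.INTER_CUBIC)
A=cv2.resize(im[225:290,118:228],None,fx=3.2,fy=3.2,interpolation=cv2.INTER_CUBIC)
h=max(A.shape[0],B.shape[0]); cv=np.zeros((h,A.shape[1]+B.shape[1],3),np.uint8)
cv[:A.shape[0],:A.shape[1]]=A; cv[:B.shape[0],A.shape[1]:]=B
cv2.imwrite('pics/crop.png',cv); print(A.shape,B.shape)
r=c['range_z']
print(np.round(world(c,[(173,257),(140,257),(205,257),(332,192),(326,226),(320,260),(360,232),(160,240),(185,240)])))
print("plane70", np.round(world(c,[(332,192),(326,226),(320,260)],70)))
print("plane66", np.round(world(c,[(132,257.5),(214.5,256)],66)))
E
```

```text
(208, 352, 3) (420, 440, 3)
[[466. 366.  92.]
 [468. 436.  91.]
 [464. 300.  88.]
 [595.  25.  77.]
 [522.  40.  73.]
 [450.  56.  75.]
 [506. -51.   3.]
 [501. 415.   9.]
 [501. 346.  63.]]
plane70 [[596.  23.  70.]
 [522.  39.  70.]
 [449.  55.  70.]]
plane66 [[466. 462.  66.]
 [464. 283.  66.]]
```

View pics/crop.png

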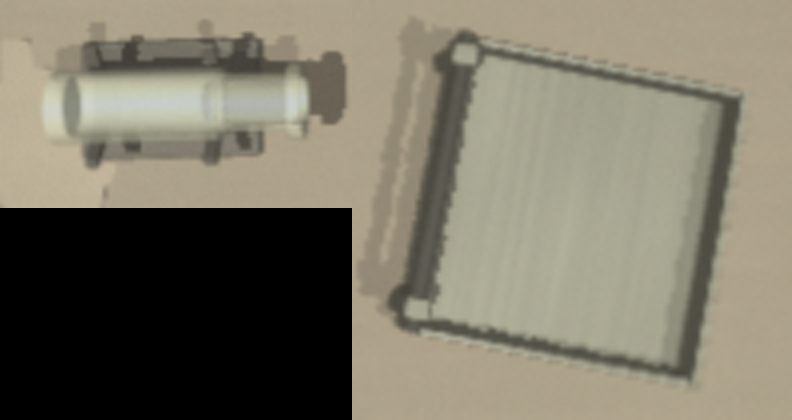

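The crop shows the tube lying along the image x axis with its rim at the right, on the cradle plate spanning crop x 85–262. The knock bar post tops are at crop (466,53) and (418,308). Next I'll fit the tube and bar from the range data and check reachability.

```bash
cat >> h.py <<'E'
def cloud(c,u0,u1,v0,v1):
    g=np.stack(np.meshgrid(np.arange(u0,u1),np.arange(v0,v1)),-1).reshape(-1,2)
    p=world(c,g); return p[c['range_z'][g[:,1],g[:,0]]>0]
def toolR(ax,pitch,flip=False):
    """ax: horizontal unit tube +x; tool z down, then leaning: body towards -ax(mouth side) for pitch>0"""
    up=np.array([0,0,1.]); z=-up*np.cos(pitch)+ax*np.sin(pitch)
    y=np.cross(up,ax); y=-y if flip else y
    return np.c_[np.cross(y,z),y,z]
E
python3 - <<'E'
from h import *
c=shot('top')
p=cloud(c,115,230,225,290)
t=p[p[:,2]>84]; print('tube y ext',t[:,1].min(),t[:,1].max(), np.percentile(p[(p[:,2]>60)&(abs(p[:,0]-466)<15)][:,1],[0,1,99,100]))
for y in range(290,460,20):
    q=p[(abs(p[:,1]-y)<6)&(p[:,2]>50)]; print(y,np.round([q[:,0].min(),q[:,0].max(),(q[:,0].min()+q[:,0].max())/2,q[:,2].max()],1))
pl=p[(p[:,2]>4)&(p[:,2]<14)]; print('plate',np.percentile(pl,[1,99],axis=0).round(1))
q=p[(p[:,2]>30)&(p[:,2]<75)&(abs(p[:,0]-466)>29)]; print('arm tips',np.histogram(q[:,1],np.arange(300,440,5)))
b=cloud(c,305,345,180,270); b=b[(b[:,2]>66)&(b[:,2]<90)]; print(len(b))
w=world(c,[(333.5,193.2),(321.5,257)],77); print(w.round(1)); d=(w[0]-w[1]); print(np.linalg.norm(d))
m=w.mean(0); e=d/np.linalg.norm(d); s=(b-m)@e; k=abs(s)<55; print('off',np.median(b[k]@np.r_[e[1],-e[0],0])-m@np.r_[e[1],-e[0],0], np.percentile(b[k][:,2],[50,90]))
# IK survey
bx=np.array([e[1],-e[0],0])  # perpendicular to bar
bx=bx if bx[1]>0 else -bx
print('tray +x',bx)
rod=np.r_[m[:2],70]
for lean in (0,.2,.35):
  for f in (0,1):
    G=np.array([466,372,66.]);R=toolR(np.array([0,1.,0]),-lean,f)
    q0=inverse_kinematics(G+19*R[:,2],R)
    for th in (40,50,60):
      t=np.radians(th); a=-bx*np.cos(t)-np.r_[0,0,np.sin(t)]; l=bx*np.sin(t)-np.r_[0,0,np.cos(t)]
      M=rod-5*a-21.5*l; R2=toolR(bx,t-lean,f); ok=[]
      for back in (0,40,90): 
        g=M-a*(107+back); q=inverse_kinematics(g+19*R2[:,2],R2); ok.append(None if q is None else np.round(q,2).tolist())
      print(lean,f,th,None if q0 is None else np.round(q0,2).tolist(),ok)
E
```

```text
tube y ext 286.6877770813576 454.8060384973639 [286.68777708 287.03002245 452.98777169 454.8060385 ]
290 [439.4 491.  465.2  95.8]
310 [446.2 484.8 465.5  88.8]
330 [447.3 483.5 465.4  90.1]
350 [423.4 507.2 465.3  94.8]
370 [442.  488.7 465.3  94.2]
390 [439.8 489.2 464.5  94.7]
410 [440.4 487.8 464.1  95.3]
430 [425.2 505.2 465.2  94.3]
450 [441.4 488.6 465.   94.6]
plate [[391.5 263.7   4. ]
 [532.8 520.1  12.4]]
arm tips (array([ 0,  0,  0,  0,  0,  0,  0,  0,  0, 33, 28,  0,  0,  0,  0,  0,  0,
        0,  0,  0,  0,  0,  0,  0,  0, 28, 24]), array([300, 305, 310, 315, 320, 325, 330, 335, 340, 345, 350, 355, 360,
       365, 370, 375, 380, 385, 390, 395, 400, 405, 410, 415, 420, 425,
       430, 435]))
376
[[592.7  21.4  77. ]
 [456.1  52.5  77. ]]
140.1168122947093
off -2.3697493297130734 [74.76362489 77.09583206]
tray +x [ 0.22238441  0.97495906 -0.        ]
0 0 40 [-0.48, 0.75, -0.43, 1.79, 0.46, 0.7, 1.98] [[-0.07, 0.6, 0.17, 2.05, -1.23, 0.85, -2.28], [-0.13, 0.55, 0.17, 2.03, -1.2, 0.84, -2.38], [0.78, 0.88, -1.31, 1.95, 0.45, 0.54, 2.35]]
0 0 50 [-0.48, 0.75, -0.43, 1.79,
[... 2482 characters left out ...]
.48, 1.99, 0.72, 0.72, 2.29], [-0.35, 0.57, 0.59, 2.04, -1.25, 1.09, -2.3], [-0.54, 0.56, 0.8, 2.01, -1.26, 1.2, -2.38]]
0.35 1 40 [-1.09, 0.87, 0.32, 1.62, -0.01, 0.95, -0.83] [[-0.25, 0.52, 0.17, 1.99, -0.72, 0.66, 0.25], [-0.33, 0.49, 0.21, 1.95, -0.69, 0.7, 0.15], [-0.45, 0.46, 0.27, 1.9, -0.66, 0.76, 0.05]]
0.35 1 50 [-1.09, 0.87, 0.32, 1.62, -0.01, 0.95, -0.83] [[-0.05, 0.52, 0.07, 2.02, -0.91, 0.71, 0.52], [-0.15, 0.47, 0.13, 1.99, -0.89, 0.75, 0.43], [-0.26, 0.43, 0.2, 1.95, -0.86, 0.81, 0.31]]
0.35 1 60 [-1.09, 0.87, 0.32, 1.62, -0.01, 0.95, -0.83] [[0.21, 0.55, -0.12, 2.03, -1.01, 0.77, 0.71], [0.02, 0.49, 0.09, 2.02, -1.06, 0.87, 0.69], [-0.15, 0.43, 0.24, 1.99, -1.07, 0.94, 0.6]]
```

Measured values:
- **Tube:** axis x≈465, mouth y≈285.5.
- **Cradle:** saddles at y≈350 and 430, so I'll grip at y=390.
- **Rod:** centre about (525, 38.5).

Now the grasp and lift.

```bash
cat >> h.py <<'E'
LEAN=.3; AX=np.array([0,1.,0]); GR=np.array([465.,390,66]); RG=toolR(AX,-LEAN,True)
def tcp(g,R): return g+18.7*R[:,2]
E
python3 - <<'E'
from h import *
print(read_state()['time'])
movep(tcp(GR+[0,0,110],RG),RG)
c=shot('wrist','w1.png')
movel(tcp(GR,RG),max_speed=150,guard=15)
s=read_state(); print(s['time'],tcp(GR,RG)-s['eef_pos'],s['ft_force'])
clamp(); s=read_state(); print(s['time'],s['finger_gap'],s['gripper_force'],s['ft_force'],s['eef_pos'])
E
```

```text
0.2
2.2833 [-0.38959343 -0.33691394 -0.83015705] [ 0.18947771 -0.15084367  0.47755716]
2.7167 49.00149226597633 60.44747807085514 [0.29410279 1.15911232 9.27621557] [465.47471019 384.92852797  49.13494995]
```

View pics/w1.png

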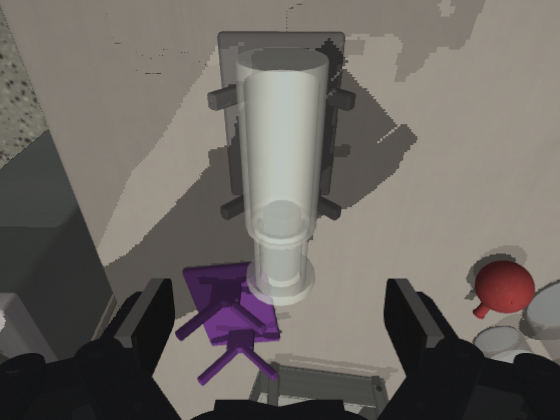

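The wrist view shows the tube at (283,150) centred in the cradle, with the carrier visible in the neck at about (281,240). The grip took, at a 49 mm gap. Next I'll lift and tip it at a standoff above the rod.

```bash
cat >> h.py <<'E'
TH=np.radians(48); BX=np.array([.2224,.975,0]); ROD=np.array([525,38.5,70.]); LM=104.5
A=-BX*np.cos(TH)-np.r_[0,0,np.sin(TH)]; L=BX*np.sin(TH)-np.r_[0,0,np.cos(TH)]
RK=toolR(BX,TH-LEAN,True)
def knock(back): # tool position with rim face 'back' mm short of the rod
    return tcp(ROD-5*A-22*L-A*(LM+back),RK)
E
python3 - <<'E'
from h import *
movel(tcp(GR+[0,0,135],RG),max_speed=180)
s=read_state(); print(s['time'],s['ft_force'],s['finger_gap'])
movep(knock(90),RK)
s=read_state(); print(s['time'],s['eef_pos']-knock(90),s['ft_force'])
movel(knock(40),max_speed=120)
s=read_state(); print(s['time'],s['qpos'])
a=shot('side'); b=shot('top')
A_=cv2.resize(a['image'][110:260,210:400],None,fx=2.1,fy=2.1,interpolation=2);B_=cv2.resize(b['image'][170:290,230:420],None,fx=2.1,fy=2.1,interpolation=2)
cv=np.zeros((A_.shape[0],A_.shape[1]*2,3),np.uint8); cv[:,:A_.shape[1]]=A_; cv[:B_.shape[0],A_.shape[1]:]=B_
cv2.imwrite('pics/k1.png',cv)
for q in (40,20,0,-10): print(np.round(inverse_kinematics(knock(q),RK),3))
E
```

```text
3.6167 [-1.16596668  0.83284221 -2.75953098] 48.84159987656459
5.125 [-0.26714699  1.01211003 -0.28932692] [-0.24104855  0.57901166 -3.34239623]
5.6917 [-0.00458201  0.47865348 -0.05977504  1.98649302 -0.82191648  0.69429351
  0.37144575]
[-0.004  0.479 -0.059  1.987 -0.822  0.694  0.373]
[ 0.029  0.501 -0.069  2.002 -0.84   0.678  0.425]
[ 0.062  0.524 -0.078  2.014 -0.857  0.663  0.477]
[ 0.078  0.536 -0.082  2.019 -0.865  0.656  0.504]
```

View pics/k1.png

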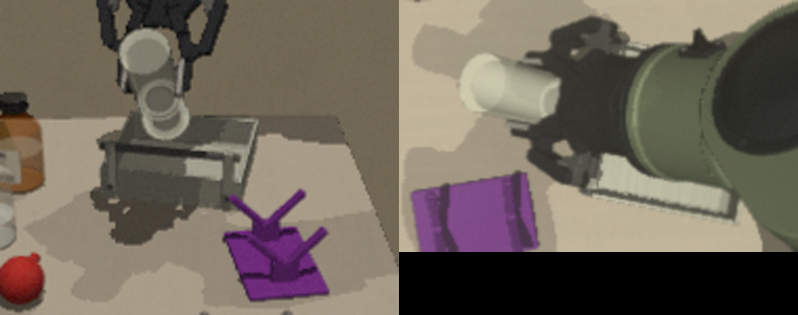

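The tube is tipped over the middle of the bar, with its rim at crop (165,120) and the bar spanning (108,155)–(232,165). Time to rap.

```bash
cat > rap.py <<'E'
from h import *
import sys
mean,end=float(sys.argv[1]),float(sys.argv[2])
movel(knock(60),frame=RK,max_speed=150)
wait(.1)
hit=movel(knock(end),max_speed=mean,guard=15)
s=read_state(); d=s['eef_pos']-knock(0); print(hit,s['time'],'along',d@A,'perp',d-A*(d@A),s['ft_force'],s['finger_gap'])
wait(.5); s=read_state(); print(s['time'],s['ft_force'],s['eef_pos'])
a=shot('side'); b=shot('wrist')
A_=cv2.resize(a['image'][110:260,210:400],None,fx=2.1,fy=2.1,interpolation=2);B_=cv2.resize(b['image'],(400,300))
cv=np.zeros((A_.shape[0],A_.shape[1]*2+2,3),np.uint8); cv[:,:A_.shape[1]]=A_; cv[:B_.shape[0],A_.shape[1]:A_.shape[1]+400]=B_[:,:cv.shape[1]-A_.shape[1]]
cv2.imwrite('pics/'+sys.argv[3],cv)
E
python3 rap.py 260 -10 r1.png
```

```text
True 6.4833 along 9.27288834539809 perp [-0.36208887  0.04202307  0.03610116] [ 0.09084297  0.41232367 -1.93243322] 49.06284210574541
6.9833 [-0.16312609 -0.33163978 -2.03408721] [538.8955876  100.29143254 145.64631944]
```

View pics/r1.png

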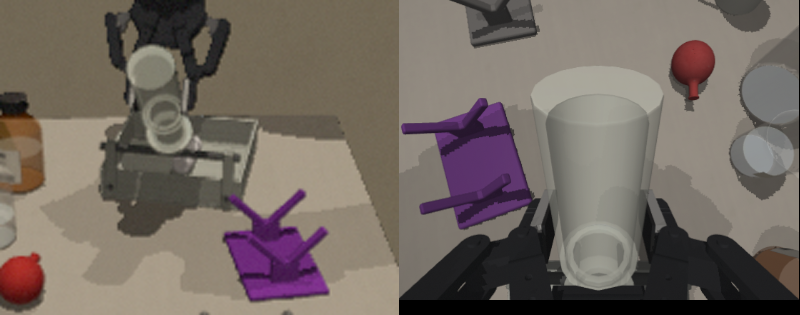

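The rap tripped the guard. The supported weight fell by about 1 N, and a light object now lies in the tray at crop (190,150). I'll withdraw, level the tube above the cradle, then check the tray and the tube's position in the grip.

```bash
python3 - <<'E'
from h import *
movel(knock(90),max_speed=150)
movep(tcp(GR+[0,0,135],RG),RG); wait(.2)
s=read_state(); print(s['time'],s['ft_force'],s['finger_gap'],s['eef_pos']-tcp(GR+[0,0,135],RG))
a=shot('side'); b=shot('top'); w=shot('wrist')
A_=cv2.resize(a['image'][150:300,230:380],(400,400));B_=cv2.resize(b['image'][180:310,100:420],(400,162))
W_=cv2.resize(w['image'],(400,300)); cv=np.zeros((470,800,3),np.uint8); cv[:400,:400]=A_; cv[:162,400:]=B_; cv[165:465,400:]=W_
cv2.imwrite('pics/p1.png',cv)
p=cloud(b,90,240,200,320)
for lo,hi in((150,206),(206,240)):
  pass
q=p[(p[:,2]>195)&(p[:,2]<235)&(abs(p[:,0]-465)<30)]
print('y ext',np.percentile(q[:,1],[0,1,99,100]))
for y in range(280,480,10):
    k=q[abs(q[:,1]-y)<5]
    if len(k): print(y,k[:,0].min().round(1),k[:,0].max().round(1),k[:,2].max().round(1))
t=cloud(b,315,400,190,275); t=t[(t[:,2]>12)&(t[:,2]<60)]; print(len(t))
E
```

```text
9.5417 [-0.06512093 -0.43928944 -1.76725428] 48.6492796723221 [ 0.69818926 -1.04766132  0.15992183]
y ext [293.58163111 294.12553414 404.90823285 407.56369538]
290 440.2 486.5 225.9
300 439.2 491.8 228.2
310 447.0 484.7 220.0
320 445.1 485.0 221.5
330 444.9 485.1 221.0
340 445.6 484.0 221.0
350 440.7 489.6 225.8
360 441.2 489.5 226.5
370 441.4 489.4 227.4
380 435.1 494.5 227.3
390 435.1 494.8 234.2
400 441.5 487.3 228.4
410 447.0 475.7 227.4
1186
```

View pics/p1.png

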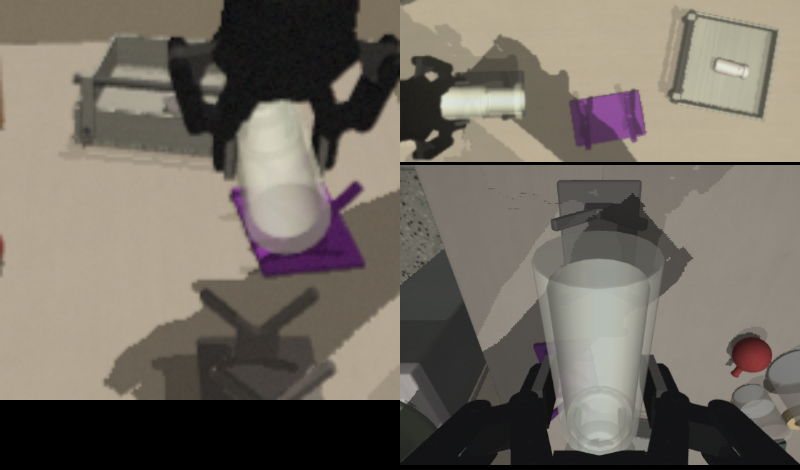

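The carrier lies in the tray at (731,68) in the montage. The tube slid about 7 mm in the grip, so I'll place it with a −7 mm shift in y.

```bash
python3 - <<'E'
from h import *
P=GR+[0,-7,0]
movel(tcp(P+[0,0,25],RG),max_speed=130)
h=movel(tcp(P+[0,0,-4],RG),max_speed=25,guard=5)
s=read_state(); print(h,s['time'],s['eef_pos']-tcp(P,RG),s['ft_force'])
wait(.2); open_gripper(); wait(.2)
s=read_state(); print(s['time'],s['finger_gap'],s['ft_force'])
e=s['eef_pos']
movel(e+[0,0,130],max_speed=150)
movep(np.array([300,560,300.]),RG)
wait(.3); b=shot('top','end.png'); s=read_state(); print(s['time'])
p=cloud(b,115,230,225,290)
q=p[(p[:,2]>60)&(abs(p[:,0]-466)<15)]; print(np.percentile(q[:,1],[0,1,99,100]))
for y in range(290,460,20):
    k=p[(abs(p[:,1]-y)<6)&(p[:,2]>50)]
    if len(k): print(y,np.round([k[:,0].min(),k[:,0].max(),(k[:,0].min()+k[:,0].max())/2,k[:,2].max()],1))
E
```

```text
True 11.55 [ 0.31464188 -0.07382092  2.03846996] [0.40602103 0.97983017 5.22326416]
12.4083 85.49599741649236 [-0.07534649 -0.2540859  -0.00872185]
14.8417
[289.87669702 290.84115024 456.81667175 458.34510876]
290 [438.9 490.9 464.9  95.3]
310 [446.5 484.8 465.7  88.9]
330 [447.  483.6 465.3  89.3]
350 [423.1 507.2 465.2  94.4]
370 [441.8 488.8 465.3  94.3]
390 [439.9 489.2 464.5  94.1]
410 [440.6 487.8 464.2  96.1]
430 [425.2 505.2 465.2  94.9]
450 [441.3 488.7 465.   94.3]
```

View pics/end.png

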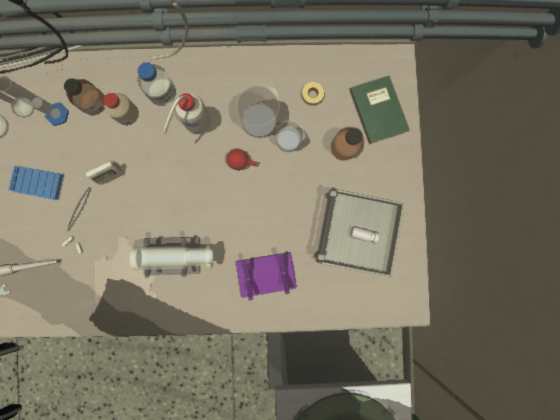

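The carrier is in the tray at (365,235). The tube is seated in its cradle but about 3.5 mm further toward the closed end than it started. There is plenty of time, so I'll regrasp gently and shift it by −4 mm.

```bash
python3 - <<'E'
from h import *
P=GR+[0,-2,0]
movep(tcp(P+[0,0,110],RG),RG)
movel(tcp(P,RG),max_speed=130,guard=15)
clamp(); print(read_state()['finger_gap'])
movel(tcp(P+[0,0,8],RG),max_speed=60)
movel(tcp(P+[0,-4,8],RG),max_speed=60)
h=movel(tcp(P+[0,-4,-4],RG),max_speed=25,guard=5)
s=read_state(); print(h,s['time'],s['eef_pos']-tcp(P+[0,-4,0],RG),s['ft_force'])
wait(.2); open_gripper(); wait(.2)
movel(read_state()['eef_pos']+[0,0,130],max_speed=150)
movep(np.array([300,560,300.]),RG)
wait(.3); b=shot('top'); s=read_state(); print(s['time'])
p=cloud(b,115,230,225,290)
q=p[(p[:,2]>60)&(abs(p[:,0]-466)<15)]; print(np.percentile(q[:,1],[0,1,99,100]))
for y in range(290,460,40):
    k=p[(abs(p[:,1]-y)<6)&(p[:,2]>50)]
    if len(k): print(y,np.round([(k[:,0].min()+k[:,0].max())/2,k[:,2].max()],1))
t=cloud(b,335,390,200,265); t=t[(t[:,2]>14)&(t[:,2]<38)]; print('carrier',len(t),t.mean(0))
E
```

```text
48.70025693497841
True 18.2583 [0.41910866 0.14647895 0.82752586] [1.22427292 0.96311774 6.06839878]
21.5417
[285.9126861  286.59284105 452.16003599 453.83150475]
290 [465.3  96. ]
330 [464.9  90.3]
370 [465.4  94.3]
410 [464.2  94.8]
450 [465.   95.7]
carrier 357 [501.61707981 -59.63186425  27.70828415]
```

The tube is now back within 1 mm of where it started.

```bash
python3 -c "
from h import *
print(finish_job())"
```

```text
the job is handed in; nothing more can be done
None
```

One rap dropped the carrier into the catch tray, the empty tube is back in its cradle within about 1 mm of its starting position, the other things look undisturbed, and I handed the job in at about 21.5 s.

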